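# Stand the ballasted float heavy end down in its dock

## Task

One end of the orange gauge float is ballasted, and from outside you cannot tell which. Pinch the float by the two black swivel discs on its sides and lift it well clear of the table so that it balances in the grip and its heavy end swings down by itself, then stand it upright, heavy end down, in the round blue dock and let go. Leave the wooden block and the paste pot where they are.

Things in the scene. Friction and masses are not known exactly. Their poses are not given: they have to be found in the camera images.
- float: orange block, 80 long, 30 wide, 34 thick (mm), 0.2 kg, lying flat; white end caps alike. Origin at its centre: 17 mm up when lying, 40 mm above its foot when standing. x runs along its length from heavy to light end (points up when it stands heavy end down), y across it along the axle of its swivel discs; starts at any yaw
- dock: round blue tray with a grey floor, 92 mm across, fixed to the table; origin at the centre of its underside, z up. Recess 76 mm wide at the least, floor 4 mm above the table, rim 12 mm above the table
- press_block: brown wooden block, 48 x 95 x 36 mm, loose, to be left alone; origin at the centre of its underside, 95 mm along y
- paste_pot: low round pot, white with a tan lid, 62 mm across, 35 mm high, loose, to be left alone; origin at the centre of its underside
- discs (a joint): turn (rad, 0 at start) of the float's two black discs, 32 mm across, one on each side (+y and -y), centred on the axle through the origin; outer faces 46 mm apart (grip width). Joined to each other, they turn freely: gripped by them clear of the table, the block swings heavy end down in about 1 s, its light end rising 40 mm above the axle between the fingers

How it is judged:
By the outcome, as a careful person would: the job done as asked, in the order asked, and still so for the second after the job is handed in, with the robot touching nothing.
It also fails if it takes over 38 s, if anything falls off the work surface, if the arm or the gripper's body presses on something with over 40 N, if the wrist force passes 120 N, or if a joint passes its speed limit or range.

## Robot

A 6-joint arm with a two-finger parallel gripper is mounted at the origin on a cart in front of the work surface, level with it; the furniture and walls round the work are solid. World frame = base frame: x ahead of the robot, y to its left, z up, the work surface at z = 0. Lengths are in m, angles in rad, forces in N, time in s.
With the tool pointing down it reaches from about 0.225 to 0.875 m from the base axis. Payload 3.4 kg.
Tool frame: the origin (TCP) lies on the centre line of the jaws, within the pads' length; the fingertips stand 22 mm ahead of it and the grasp point (between the pads) lies 3 mm ahead of it; z points along the fingers, y is the line along which they close (so a half turn about z gives the same grasp; the last joint's range is limited). The gripper opens to 85 mm and grips with 20 to 120 N. Pads are 22 mm wide; open, the fingers measure 114 mm over their backs; the gripper's body (76 mm by 85 mm) begins 54 mm behind the grasp point. The pads swing forward as they close: fully open they stand 13 mm farther back than shut.
Start: joints at [-1.428, 0.276, 1.505, -0, 1.361, -0.121], TCP at [0.15, -0.555, 0.253] pointing down, gripper open.
Joint ranges: [-2.89, 2.89], [-0.75, 2.08], [0.22, 2.7], [-1.18, 4.32], [0.11, 2.71], [-2.7, 2.7]. Speed limits (rad/s): [2.57, 2.57, 3.14, 3.14, 3.14, 3.14].

## Interface

Orientations are given as a unit quaternion [w, x, y, z].
In Python, from rig import manip, get_image, sign_off gives the robot as it stands (manip), with the cameras as plain functions and the job as plain functions.
- The arm moves only by the shell command python3 steer.py 'ROWS' [OPENING] [FORCE]. ROWS is a JSON list of rows, 1 to 5 of them, each of 4 numbers: dx, dy, dz in m, then a turn about the tool's z in rad; each row shifts and turns the commanded pose from where the row before left it, along the tool's axes as they then stand; what a row does not reach is not made up. A row lasts 1/12 s, in which the tool goes at most 0.0417 m and 0.125 rad, less where a joint would pass 70% of its speed; a pose out of reach is approached as far as the arm can. OPENING is the finger opening in m, set as the command begins (- or left out keeps the last). The fingers move at their own pace and stop on an object; FORCE is the grip in N (left out, the last holds). Time passes only in rows, so rows that do not move let the fingers close. It prints the time, the measured TCP pose, the force, the opening and the grip force at its end. Input that does not fit is refused with a message, and nothing moves.
- manip.get_state(): the state, without advancing time (a new reading comes with each control period).
- get_image(name): name is "scene" or "side" or "wrist"; returns a dict with "img" (384x512x3 uint8, red, green, blue), "camera_matrix" (3x3 intrinsics, pixels), "T" (4x4, takes a point from camera to world coordinates); the wrist camera has in their place "hand_eye" (4x4, takes a point from camera to tool coordinates, whose origin is the TCP and whose axes are the flange's). Camera axes: x right, y down, z forward; pixel columns grow to the right and rows downward; lengths in m; the calibration is good to about 2 mm. A picture is of the moment at which its call begins: read the wrist's pose just before it. There is no depth.
- sign_off(): hands the job in; it is judged then, once.
The state is a dict: "clock": time; "qpos": joint angles; "qd": joint speeds; "effort": joint torques, N m; "position": TCP position; "ee_rot": TCP orientation; "contact_force": force on the tool from outside, world axes, zero at the start; "moment": the same for the moment, N m; "width": finger opening in m; "gripper_force": force on a finger pad.
Only numpy, scipy, OpenCV 4.12 (cv2) and the standard library are available. Lean on these libraries where they do the work, as an engineer would, in place of code of your own. Each camera call takes 0.05 s, during which the arm holds its last target. There are 200 camera calls.

## Working session

There is one attempt and no reset: what is moved stays moved. The work goes in short steps, Python scripts to look and compute and a shell command to move; the robot and the scene stay as the last step left them, time stands still between calls to the robot, and variables do not carry over. Pictures are saved under pics/ and viewed, at most 10 in all, crops included, and the job is handed in when it is done.

```bash
ls; mkdir -p pics
python3 - <<'E'
from rig import manip, get_image, sign_off
import cv2,numpy as np
s=manip.get_state();print({k:np.round(v,3) for k,v in s.items()})
a=[]
for n in("scene","side"):
    d=get_image(n);cv2.imwrite(f"pics/{n}0.png",d["img"][:,:,::-1]);np.savez(f"{n}0.npz",**d)
    a.append(d["img"]);print(n,np.round(d["T"],3).tolist(),d["camera_matrix"].tolist())
d=get_image("wrist");np.savez("wrist0.npz",**d);print(np.round(d["hand_eye"],3).tolist())
a.append(d["img"]);a.append(a[0]*0)
m=np.vstack([np.hstack(a[:2]),np.hstack(a[2:])]);cv2.imwrite("pics/all0.png",cv2.resize(m,(800,600))[:,:,::-1])
E
```

```text
pics
rig.py
steer.py
{'clock': np.float64(0.0), 'qpos': array([-1.428,  0.277,  1.506, -0.   ,  1.361, -0.121]), 'qd': array([-0.   ,  0.001,  0.   ,  0.   ,  0.002,  0.001]), 'effort': array([-1.0000e-03, -4.1677e+01, -2.4580e+01, -0.0000e+00,  1.1000e-02,
        0.0000e+00]), 'position': array([ 0.15 , -0.555,  0.252]), 'ee_rot': array([-0.001,  0.991,  0.132, -0.   ]), 'contact_force': array([0.607, 0.031, 0.161]), 'moment': array([-0.052,  0.026, -0.057]), 'gripper_force': np.float64(0.0), 'width': np.float64(0.085)}
scene [[-0.612, -0.54, 0.578, 0.093], [-0.791, 0.422, -0.444, 0.656], [-0.004, -0.728, -0.685, 0.625], [0.0, 0.0, 0.0, 1.0]] [[440.4531369452196, 0.0, 247.2718517556998], [0.0, 440.4531369452196, 196.93762765530454], [0.0, 0.0, 1.0]]
side [[-0.999, -0.023, 0.026, 0.572], [-0.033, 0.414, -0.909, 1.038], [0.01, -0.91, -0.415, 0.39], [0.0, 0.0, 0.0, 1.0]] [[444.41526494689833, 0.0, 250.90473177247839], [0.0, 444.41526494689833, 192.32089805686346], [0.0, 0.0, 1.0]]
[[-0.001, -0.947, -0.321, 0.082], [1.0, -0.001, -0.0, -0.001], [-0.0, -0.321, 0.947, -0.121], [0.0, 0.0, 0.0, 1.0]]
```

View pics/all0.png

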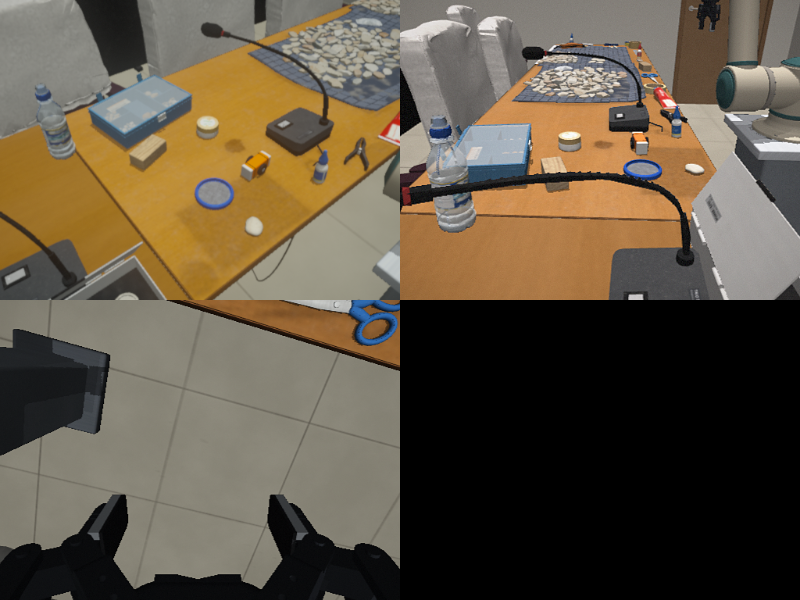

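The montage shows the scene view with the float at about (328,211), the dock at (274,247), the block at (190,195) and the pot at (265,162). A mic gooseneck stands beyond the float. Next I measure these.

```bash
cat > h.py <<'E'
import numpy as np,cv2
def ray(d,u,v,T=None):
    K=d["camera_matrix"];T=d["T"] if T is None else T
    r=T[:3,:3]@np.linalg.solve(K,[u,v,1.]);return T[:3,3],r
def plane(d,u,v,z,T=None):
    o,r=ray(d,u,v,T);return o+r*(z-o[2])/r[2]
def blobs(img,lo,hi,amin=30):
    h=cv2.cvtColor(img,cv2.COLOR_RGB2HSV);m=cv2.inRange(h,np.array(lo),np.array(hi))
    c,_=cv2.findContours(m,cv2.RETR_EXTERNAL,cv2.CHAIN_APPROX_NONE);return [x for x in c if cv2.contourArea(x)>amin]
E
python3 - <<'E'
import numpy as np,cv2
from h import *
S=dict(np.load("scene0.npz"));D=dict(np.load("side0.npz"))
for n,d in(("scene",S),("side",D)):
    for c in blobs(d["img"],(105,170,60),(130,255,255),150):
        (u,v),ax,a=cv2.fitEllipse(c); print(n,"blue",np.round([u,v,*ax]),plane(d,u,v,.012).round(3),cv2.contourArea(c))
g=[("float",328,211,.02),("pot",265,162,.035),("block",190,195,.036),("micbase",390,165,.04),("glue",410,215,.04),("pliers",458,195,.01),("shell",325,290,.01)]
for n,u,v,z in g: print(n,plane(S,u,v,z).round(3))
a=cv2.resize(S["img"][150:310,210:470],None,fx=3,fy=3,interpolation=cv2.INTER_CUBIC);cv2.imwrite("pics/c1.png",a[:,:,::-1])
a=cv2.resize(D["img"][120:250,180:380],None,fx=4,fy=4,interpolation=cv2.INTER_CUBIC);cv2.imwrite("pics/c2.png",a[:,:,::-1])
E
```

```text
side blue [311. 217.  24.  49.] [0.482 0.311 0.012] 909.0
side blue [ 52. 169.  13.  29.] [1.054 0.108 0.012] 242.0
float [0.476 0.165 0.02 ]
pot [0.654 0.177 0.035]
block [0.664 0.359 0.036]
micbase [ 0.48  -0.019  0.04 ]
glue [0.362 0.068 0.04 ]
pliers [ 0.352 -0.086  0.01 ]
shell [0.354 0.293 0.01 ]
```

View pics/c1.png

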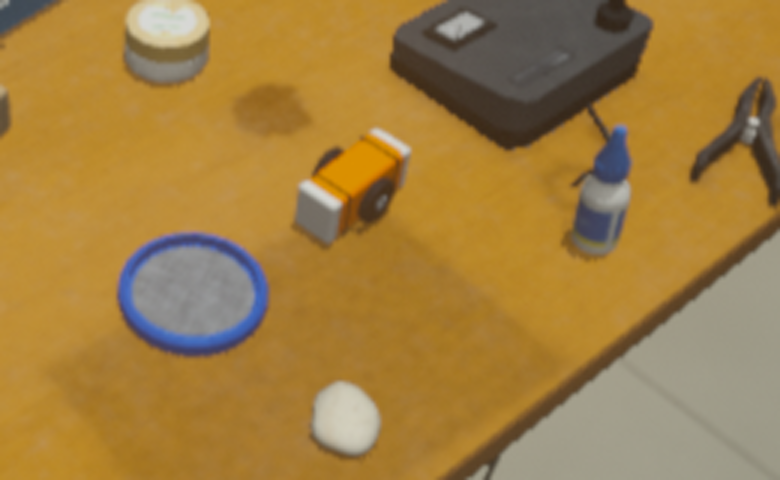

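View pics/c2.png

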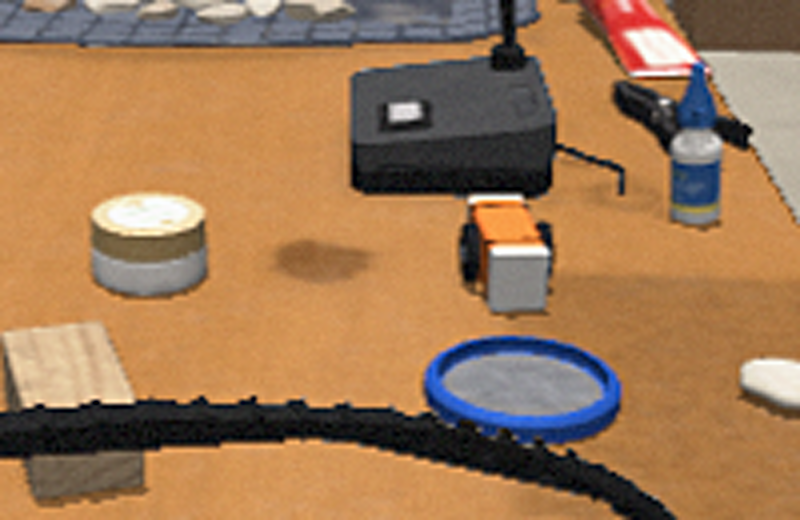

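The crops show the float's near white cap facing the dock, with the discs on its left and right sides. The dock rim in scene crop 1 is centred at (194,290). I'll compute the float pose, the dock position and both goosenecks.

```bash
cat >> h.py <<'E'
def tri(S,a,D,b):
    o,r=ray(S,*a);p,q=ray(D,*b);r=r/np.linalg.norm(r);q=q/np.linalg.norm(q)
    t=np.linalg.lstsq(np.c_[r,-q],p-o,rcond=None)[0];A=o+t[0]*r;B=p+t[1]*q
    return ((A+B)/2).round(3),np.linalg.norm(A-B).round(4)
E
python3 - <<'E'
import numpy as np,cv2
from h import *
S=dict(np.load("scene0.npz"));D=dict(np.load("side0.npz"))
sc=lambda x,y:(210+(x-1)/3,150+(y-1)/3); sd=lambda x,y:(180+(x-1.5)/4,120+(y-1.5)/4)
for d,f,P in((S,sc,[(373,130),(410,148),(341,199),(300,180)]),(D,sd,[(468,197),(522,197),(548,250),(486,250)])):
    q=np.array([plane(d,*f(*p),.034) for p in P]);c=q.mean(0);a=(q[0]+q[1]-q[2]-q[3])/2
    print("float",q[:,:2].round(3).tolist(),c.round(4),np.degrees(np.arctan2(a[1],a[0])).round(1),np.linalg.norm(a).round(3))
# dock rim inner (grey) & outer
for d,f,P in((S,sc,[(119,290),(268,290),(194,232)]),(D,sd,[(424,382),(621,395),(512,335)])):
    print("dock",[plane(d,*f(*p),.012).round(3)[:2].tolist() for p in P])
for n in("scene","side"):
    d={"scene":S,"side":D}[n]; h=cv2.cvtColor(d["img"],cv2.COLOR_RGB2HSV);m=cv2.inRange(h,np.array((105,150,50)),np.array((130,255,255)))
    x0,y0,x1,y1=(235,215,310,280) if n=="scene" else (280,198,340,235)
    M=np.zeros_like(m);M[y0:y1,x0:x1]=m[y0:y1,x0:x1];k=cv2.convexHull(cv2.findNonZero(M));(u,v),ax,a=cv2.fitEllipse(k)
    print(n,"ell",u,v,ax,plane(d,u,v,.009).round(4))
k=1.28
for a,b in(((212,30),(135,50)),((262,35),(190,52)),((300,52),(222,57)),((325,90),(239,80)),((328,112),(240,103))):
    print("mic",tri(S,np.array(a)*k,D,(np.array(b)+0)*k))
for a,b in(((70,280),(285,255)),):
    print("mic2base",tri(S,np.array(a)*k,D,np.array(b)*k), plane(S,35*k,262*k,.05).round(3))
E
```

```text
float [[0.495, 0.131], [0.468, 0.124], [0.463, 0.192], [0.491, 0.201]] [0.4794 0.1619 0.034 ] -86.0 0.069
float [[0.498, 0.13], [0.469, 0.128], [0.462, 0.201], [0.494, 0.203]] [0.4806 0.1654 0.034 ] -85.5 0.074
dock [[0.505, 0.336], [0.449, 0.264], [0.513, 0.269]]
dock [[0.528, 0.308], [0.439, 0.316], [0.483, 0.256]]
scene ell 274.0634765625 246.81109619140625 (35.67540740966797, 47.39072799682617) [0.4779 0.2991 0.009 ]
side ell 310.3281555175781 217.00997924804688 (26.39411735534668, 49.28926086425781) [0.4825 0.3074 0.009 ]
mic (array([0.767, 0.074, 0.242]), np.float64(0.0049))
mic (array([0.627, 0.027, 0.247]), np.float64(0.0284))
mic (array([ 0.535, -0.009,  0.228]), np.float64(0.0276))
mic (array([ 0.473, -0.057,  0.143]), np.float64(0.0129))
mic (array([ 0.464, -0.092,  0.06 ]), np.float64(0.0194))
mic2base (array([0.455, 0.651, 0.053]), np.float64(0.0029)) [0.528 0.689 0.05 ]
```

```bash
python3 steer.py '[[0,0,-0.04,0],[0,0,-0.04,0],[0,0,-0.04,0],[0,0,-0.03,0],[0,0,0,0]]'
python3 - <<'E'
from rig import manip, get_image, sign_off
import cv2,numpy as np
s=manip.get_state()
d=get_image("wrist");np.savez("wrist1.npz",**d,p=s["position"],q=s["ee_rot"])
w0=np.load("wrist0.npz")["img"]
e=get_image("scene")["img"]
cv2.imwrite("pics/w1.png",cv2.resize(np.hstack([w0,d["img"]]),(800,300))[:,:,::-1]);print(s["qpos"].round(3))
E
```

```text
clock: 0.57
position: [0.1503, -0.5571, 0.4106]
ee_rot: [0.007, 0.991, 0.132, 0.0]
contact_force: [0.0, -0.5, 0.1]
width: 0.0852
gripper_force: 0.0
[-1.428  0.229  1.192  0.     1.707 -0.121]
```

View pics/w1.png

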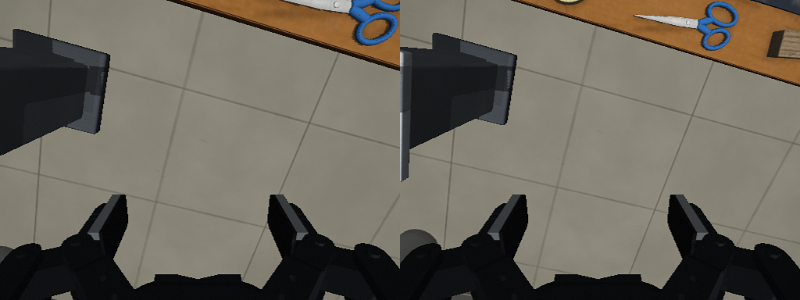

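The dark object barely changes between the two heights, so it is far below on the floor and harmless. Now I travel to above the float.

```bash
for i in 1; do
python3 steer.py '[[0.0212,-0.0309,0,0],[0.0212,-0.0309,0,0],[0.0212,-0.0309,0,0],[0.0212,-0.0309,0,0],[0.0212,-0.0309,0,0]]'|tail -3
python3 steer.py '[[0.0212,-0.0309,0,0],[0.0212,-0.0309,0,0],[0.0212,-0.0309,0,0],[0.0212,-0.0309,0,0],[0.0212,-0.0309,0,0]]'|tail -3
python3 steer.py '[[0.0212,-0.0309,0,0],[0.0212,-0.0309,0,0],[0.0212,-0.0309,0,0],[0.0212,-0.0309,0,0],[0.0212,-0.0309,0,0]]'
python3 steer.py '[[0.0212,-0.0309,0,0],[0.0212,-0.0309,0,0],[0.0212,-0.0309,0,0],[0.0212,-0.0309,0,0],[0.0212,-0.0309,0,0]]'
python3 steer.py '[[0,0,0,-0.125],[0,0,0,-0.125],[0,0,0,-0.125],[0,0,0,-0.125],[0,0,0,-0.125]]'|tail -3
python3 steer.py '[[0,0,0,-0.125],[0,0,0,-0.125],[0,0,0,-0.125],[0,0,0,-0.125],[0,0,0,-0.125]]'
python3 steer.py '[[0,0,0,-0.125],[0,0,0,0],[0,0,0,0]]'
done
python3 - <<'E'
from rig import manip, get_image, sign_off
import cv2,numpy as np
s=manip.get_state()
d=get_image("wrist");np.savez("wrist2.npz",**d,p=s["position"],q=s["ee_rot"])
cv2.imwrite("pics/w2.png",d["img"][:,:,::-1]);print(s["qpos"].round(3))
E
```

```text
contact_force: [0.5, 0.0, -0.4]
width: 0.0855
gripper_force: 0.0
contact_force: [1.9, 0.2, -0.0]
width: 0.085
gripper_force: 0.0
clock: 1.92
position: [0.3352, -0.0227, 0.4014]
ee_rot: [-0.001, 0.991, 0.131, -0.001]
contact_force: [1.0, -0.5, -0.1]
width: 0.0856
gripper_force: 0.0
clock: 2.33
position: [0.3973, 0.154, 0.4012]
ee_rot: [0.0, 0.991, 0.132, -0.002]
contact_force: [0.4, -0.4, 0.7]
width: 0.0853
gripper_force: 0.0
contact_force: [-0.0, -0.1, -0.4]
width: 0.0855
gripper_force: 0.0
clock: 3.17
position: [0.3972, 0.1519, 0.4009]
ee_rot: [-0.001, 0.725, 0.689, -0.002]
contact_force: [-0.7, 0.6, 0.0]
width: 0.0853
gripper_force: 0.0
clock: 3.42
position: [0.3975, 0.1519, 0.4016]
ee_rot: [-0.001, 0.684, 0.73, -0.001]
contact_force: [-0.2, -0.3, 0.3]
width: 0.0855
gripper_force: 0.0
[ 0.201 -0.006  1.487 -0.     1.664  0.137]
```

View pics/w2.png

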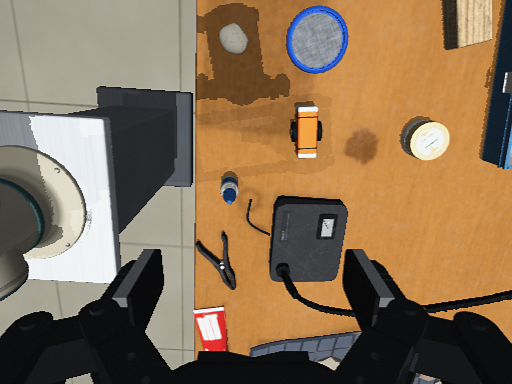

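The wrist view shows the float at about (306,130), the dock at (317,39) and the pot at (428,140). The gooseneck is below and to the right, well away. Next I measure the float and dock from it.

```bash
cat >> h.py <<'E'
from scipy.spatial.transform import Rotation as R
def wT(d):
    q=d["q"];T=np.eye(4);T[:3,:3]=R.from_quat([q[1],q[2],q[3],q[0]]).as_matrix();T[:3,3]=d["p"];return T@d["hand_eye"]
E
cat > m.py <<'E'
import sys;from h import *
d=dict(np.load(sys.argv[1]));T=wT(d);im=d["img"]
for c in blobs(im,(105,150,60),(130,255,255),400):
    (u,v),ax,a=cv2.fitEllipse(cv2.convexHull(c));print("dock",np.round([u,v,*ax],1),plane(d,u,v,.010,T).round(4))
def rect(c,z,n):
    b=cv2.boxPoints(cv2.minAreaRect(c));q=np.array([plane(d,*p,z,T) for p in b])[:,:2]
    a,e=q[1]-q[0],q[2]-q[1];L=a if np.linalg.norm(a)>np.linalg.norm(e) else e
    print(n,q.mean(0).round(4),np.round([np.linalg.norm(a),np.linalg.norm(e)],4),np.degrees(np.arctan2(L[1],L[0])).round(1))
for c in blobs(im,(8,200,200),(16,255,255),150):
    if cv2.contourArea(c)<6000: rect(c,.034,"orange")
h=cv2.cvtColor(im,cv2.COLOR_RGB2HSV)
for c in blobs(im,(0,0,180),(179,45,255),30):
    if cv2.contourArea(c)<2500: rect(c,.034,"white")
E
python3 m.py wrist2.npz
```

```text
dock [316.8  39.1  60.4  67.8] [0.4808 0.2987 0.01  ]
white [ 0.5774 -0.2904] [0.0228 0.0394] -27.8
white [ 0.3343 -0.2199] [0.0381 0.0591] -78.7
white [ 0.3325 -0.1789] [0.0575 0.0078] 11.9
white [0.5313 0.0063] [0.0312 0.0161] 91.2
white [0.4829 0.1286] [0.0285 0.0064] 7.2
white [0.6673 0.1635] [0.0545 0.0573] -64.7
white [0.4751 0.1996] [0.0285 0.0059] 3.7
```

```bash
python3 steer.py '[[0.002,0.027,0.03,-0.03],[0.002,0.027,0.03,0],[0.003,0.028,0.03,0],[0,0,0.04,0],[0,0,0.04,0]]'
python3 steer.py '[[0,0,0.03,0],[0,0,0,0],[0,0,0,0]]'
cat > look.py <<'E'
import sys;from rig import manip, get_image, sign_off
import cv2,numpy as np
n=sys.argv[1];s=manip.get_state();d=get_image("wrist");np.savez(n+".npz",**d,p=s["position"],q=s["ee_rot"])
cv2.imwrite(f"pics/{n}.png",d["img"][:,:,::-1])
E
python3 look.py w3; python3 m.py w3.npz
```

```text
clock: 3.88
position: [0.4805, 0.1664, 0.2312]
ee_rot: [0.0, 0.673, 0.74, 0.0]
contact_force: [0.6, 0.4, -0.4]
width: 0.085
gripper_force: 0.0
clock: 4.13
position: [0.4781, 0.166, 0.202]
ee_rot: [-0.001, 0.672, 0.74, -0.002]
contact_force: [0.4, -0.1, 1.0]
width: 0.0851
gripper_force: 0.0
dock [272.4  22.2 101.2 112. ] [0.4814 0.2992 0.01  ]
white [0.531 0.003] [0.0342 0.0172] 91.2
white [0.483  0.1294] [0.0286 0.0074] 7.8
white [0.6656 0.1662] [0.0519 0.0516] 20.4
white [0.3698 0.2741] [0.0268 0.0072] 8.5
white [0.3637 0.2967] [0.0322 0.0072] 5.4
```

View pics/w3.png

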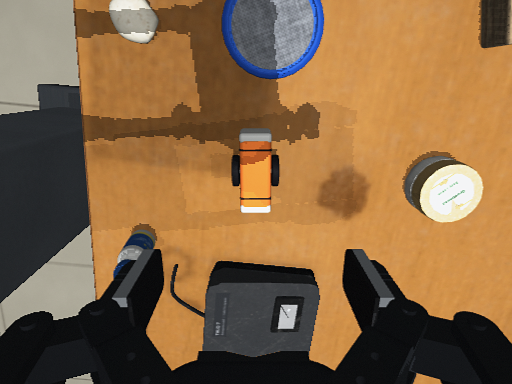

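The view shows the float squarely aligned between the fingers, with its discs spanning columns 232–280 around row 170.

Run:
```python
from h import *
d=dict(np.load("w3.npz"));T=wT(d)
for p,z in(((256,170),.017),((256,170),.03),((256,213),.034),((241,213),.034),((271,213),.034),((240,141),.034),((271,141),.034),((240,130),.034),((232,170),.02),((280,170),.02)): 
    w=plane(d,*p,z,T);t=np.linalg.inv(T@np.linalg.inv(d["hand_eye"]))@np.r_[w,1];print(p,z,w.round(4),t.round(4)[:3])
h=cv2.cvtColor(d["img"],cv2.COLOR_RGB2HSV)
m=cv2.inRange(h[120:225,215:300],np.array((8,210,200)),np.array((16,255,255)))
dk=cv2.inRange(h[140:200,215:300,2],0,45);ys,xs=np.nonzero(dk);print("dark",xs.min()+215,xs.max()+215,ys.min()+140,ys.max()+140)
for r in range(122,222,4): print(r,d["img"][r,256].tolist(),end=' ')
```

```text
(256, 170) 0.017 [0.4802 0.1644 0.017 ] [-0.0017  0.0027  0.185 ]
(256, 170) 0.03 [0.4797 0.168  0.03  ] [0.0019 0.0025 0.172 ]
(256, 213) 0.034 [0.484  0.1251 0.034 ] [-0.0412  0.0026  0.168 ]
(241, 213) 0.034 [0.4692 0.1237 0.034 ] [-0.0412 -0.0123  0.1681]
(271, 213) 0.034 [0.4988 0.1266 0.034 ] [-0.0412  0.0175  0.1679]
(240, 141) 0.034 [0.4622 0.1952 0.034 ] [ 0.0307 -0.0123  0.168 ]
(271, 141) 0.034 [0.4906 0.198  0.034 ] [0.0307 0.0162 0.1679]
(240, 130) 0.034 [0.4614 0.2052 0.034 ] [ 0.0407 -0.0122  0.168 ]
(232, 170) 0.02 [0.4563 0.163  0.02  ] [-0.0009 -0.0212  0.1821]
(280, 170) 0.02 [0.5038 0.1676 0.02  ] [-0.0008  0.0265  0.1819]
dark 232 278 149 198
122 [92, 61, 32] 126 [95, 64, 35] 130 [85, 86, 86] 134 [151, 152, 151] 138 [165, 166, 164] 142 [211, 105, 42] 146 [209, 107, 44] 150 [8, 15, 23] 154 [191, 95, 40] 158 [182, 89, 37] 162 [248, 172, 72] 166 [243, 166, 70] 170 [243, 165, 69] 174 [243, 165, 69] 178 [243, 164, 68] 182 [243, 164, 69] 186 [243, 163, 67] 190 [243, 163, 68] 194 [243, 162, 67] 198 [40, 34, 42] 202 [243, 174, 69] 206 [243, 168, 54] 210 [245, 247, 248] 214 [198, 136, 70] 218 [200, 141, 74]
```

```bash
python3 steer.py '[[-0.0015,0.0025,0.03,0],[0,0,0.035,0],[0,0,0.035,0],[0,0,0.03,0],[0,0,0.02,0]]' 0.062 50
python3 steer.py '[[0,0,0.015,0],[0,0,0.01,0],[0,0,0.006,0],[0,0,0,0],[0,0,0,0]]'; python3 look.py w4
```

```text
clock: 4.6
position: [0.4833, 0.1652, 0.0536]
ee_rot: [0.001, 0.672, 0.741, 0.001]
contact_force: [-0.5, 0.2, -0.4]
width: 0.0622
gripper_force: 0.0
clock: 5.02
position: [0.4832, 0.1653, 0.0235]
ee_rot: [0.001, 0.672, 0.741, 0.001]
contact_force: [-1.2, -0.2, 0.3]
width: 0.062
gripper_force: 0.0
```

View pics/w4.png

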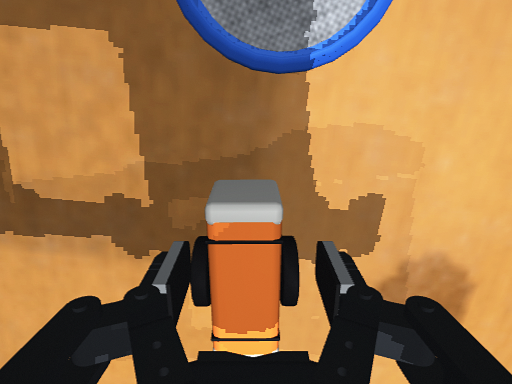

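The discs (columns 191–299) sit about 3 mm left of the jaw centre and match the pads along their length. I'll correct that and close.

```bash
python3 steer.py '[[0,-0.003,0.002,0],[0,0,0,0]]' ; python3 steer.py '[[0,0,0,0],[0,0,0,0],[0,0,0,0],[0,0,0,0]]' 0.03 50; python3 steer.py '[[0,0,0,0],[0,0,0,0]]'
```

```text
clock: 5.23
position: [0.4785, 0.1647, 0.0209]
ee_rot: [0.0, 0.672, 0.741, 0.0]
contact_force: [0.7, 0.2, -0.4]
width: 0.062
gripper_force: 0.0
clock: 5.57
position: [0.4789, 0.1647, 0.0209]
ee_rot: [0.0, 0.672, 0.741, 0.0]
contact_force: [-1.5, -0.2, 6.4]
width: 0.0453
gripper_force: 50.9
clock: 5.73
position: [0.4789, 0.1647, 0.0209]
ee_rot: [0.0, 0.672, 0.741, 0.0]
contact_force: [-1.5, -0.1, 6.3]
width: 0.0456
gripper_force: 50.9
```

```bash
python3 steer.py '[[0,0,-0.01,0],[0,0,-0.02,0],[0,0,-0.03,0],[0,0,-0.03,0],[0,0,-0.03,0]]'; python3 steer.py '[[0,0,-0.02,0],[0,0,0,0],[0,0,0,0],[0,0,0,0],[0,0,0,0]]'|tail -3;for i in 1 2 3; do python3 steer.py '[[0,0,0,0],[0,0,0,0],[0,0,0,0],[0,0,0,0],[0,0,0,0]]'|tail -6;done
python3 look.py w5
python3 - <<'E'
from rig import manip, get_image, sign_off
import cv2,numpy as np
d=get_image("scene");e=get_image("side");w=cv2.imread("pics/w5.png")[:,:,::-1]
np.savez("scene5.npz",**d);np.savez("side5.npz",**e)
z=lambda i,x,y:cv2.resize(i[y:y+150,x:x+200],(400,300))
cv2.imwrite("pics/a5.png",np.vstack([np.hstack([z(d["img"],230,80),z(e["img"],210,70)]),np.hstack([cv2.resize(w,(400,300)),cv2.resize(e["img"],(400,300))])])[:,:,::-1])
E
```

```text
clock: 6.15
position: [0.4781, 0.1645, 0.1415]
ee_rot: [-0.0, 0.672, 0.741, -0.001]
contact_force: [0.3, 0.4, -2.5]
width: 0.045
gripper_force: 51.7
contact_force: [0.2, 0.2, -1.8]
width: 0.0453
gripper_force: 51.8
clock: 6.98
position: [0.4788, 0.1647, 0.16]
ee_rot: [-0.0, 0.672, 0.741, -0.0]
contact_force: [0.7, 0.2, -1.6]
width: 0.0451
gripper_force: 51.8
clock: 7.4
position: [0.4788, 0.1647, 0.1603]
ee_rot: [0.0, 0.672, 0.741, 0.0]
contact_force: [0.1, -0.4, -2.3]
width: 0.0452
gripper_force: 51.8
clock: 7.82
position: [0.4788, 0.1647, 0.1603]
ee_rot: [0.0, 0.672, 0.741, -0.0]
contact_force: [-0.8, -0.7, -2.3]
width: 0.0453
gripper_force: 51.8
```

View pics/a5.png

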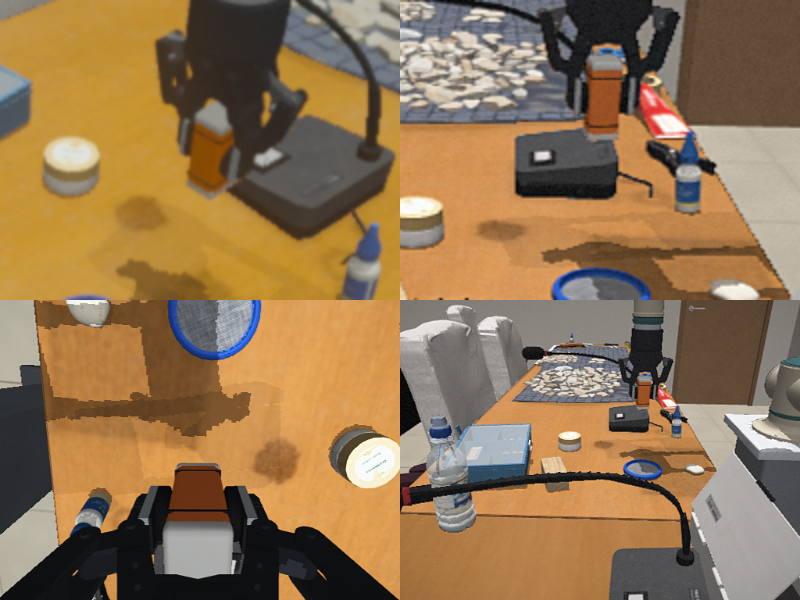

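The float hangs between the fingers with a white cap up and a white cap down. I'll move over the dock gently, let it settle, and check its tilt.

```bash
python3 steer.py '[[0.006,0.001,0,0],[0.013,0.0014,0,0],[0.018,0.002,0,0],[0.02,0.0023,0,0],[0.02,0.0023,0.01,0]]'|tail -3; python3 steer.py '[[0.02,0.0023,0.01,0],[0.018,0.002,0.01,0],[0.013,0.0014,0.01,0],[0.0064,0.0007,0.005,0],[0,0,0,0]]'; for i in 1 2; do python3 steer.py '[[0,0,0,0],[0,0,0,0],[0,0,0,0],[0,0,0,0],[0,0,0,0]]'|tail -6;done
python3 look.py w6
python3 - <<'E'
from rig import manip, get_image, sign_off
import cv2,numpy as np
d=get_image("scene");e=get_image("side");w=cv2.imread("pics/w6.png")[:,:,::-1]
np.savez("scene6.npz",**d);np.savez("side6.npz",**e)
z=lambda i,x,y:cv2.resize(i[y:y+150,x:x+200],(400,300))
cv2.imwrite("pics/a6.png",np.vstack([np.hstack([z(d["img"],180,120),z(e["img"],210,100)]),np.hstack([cv2.resize(w,(400,300)),cv2.resize(e["img"],(400,300))])])[:,:,::-1])
E
```

```text
contact_force: [0.1, -0.0, -1.5]
width: 0.0453
gripper_force: 51.8
clock: 8.8
position: [0.4802, 0.3008, 0.1138]
ee_rot: [-0.001, 0.671, 0.741, -0.001]
contact_force: [0.2, 0.3, -2.6]
width: 0.0452
gripper_force: 51.8
clock: 9.22
position: [0.4813, 0.2994, 0.1158]
ee_rot: [0.0, 0.672, 0.741, 0.0]
contact_force: [-0.0, 0.5, -1.6]
width: 0.0452
gripper_force: 51.8
clock: 9.63
position: [0.481, 0.2999, 0.1153]
ee_rot: [0.0, 0.672, 0.741, -0.0]
contact_force: [0.2, 0.4, -2.8]
width: 0.0456
gripper_force: 51.8
```

View pics/a6.png

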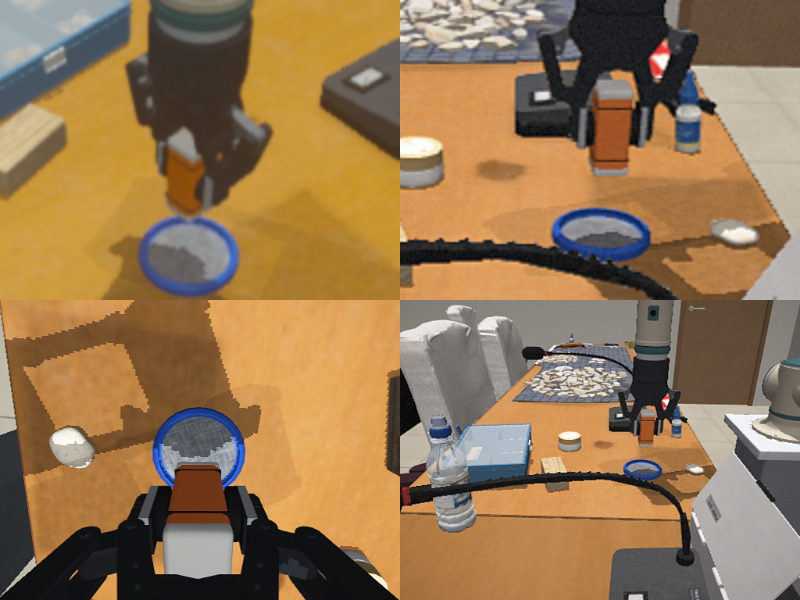

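Both static views show the float hanging above the dock. I'll check its tilt from the wrist image by projecting the face edges expected when it is upright.

Run:
```python
from h import *
for n in("w5","w6"):
    d=dict(np.load(n+".npz"));H=np.linalg.inv(d["hand_eye"]);K=d["camera_matrix"]
    if n=="w5":
      for t in(-15,-8,0,8,15):
        a=np.radians(t);o=[]
        for x,z in((.017,.04),(.017,-.04),(-.017,-.04)):
            p=H@[x*np.cos(a)+z*np.sin(a),0,.004+z*np.cos(a)-x*np.sin(a),1];q=K@p[:3];o.append((q[:2]/q[2]).round(0).tolist())
        print(t,o)
    im=d["img"];print(n,[(r,im[r,252].tolist()) for r in range(196,380,4)])
```

```text
-15 [[254.0, 221.0], [254.0, 262.0], [254.0, 362.0]]
-8 [[254.0, 213.0], [254.0, 279.0], [254.0, 371.0]]
0 [[254.0, 205.0], [254.0, 298.0], [254.0, 378.0]]
8 [[254.0, 198.0], [254.0, 317.0], [254.0, 383.0]]
15 [[254.0, 192.0], [254.0, 333.0], [254.0, 384.0]]
w5 [(196, [223, 158, 83]), (200, [222, 158, 83]), (204, [223, 161, 86]), (208, [200, 143, 83]), (212, [104, 48, 20]), (216, [107, 50, 20]), (220, [104, 49, 19]), (224, [103, 48, 19]), (228, [106, 50, 22]), (232, [104, 49, 19]), (236, [103, 48, 19]), (240, [104, 49, 19]), (244, [104, 48, 19]), (248, [104, 50, 20]), (252, [104, 50, 20]), (256, [106, 51, 21]), (260, [106, 51, 21]), (264, [106, 50, 21]), (268, [9, 6, 6]), (272, [106, 50, 20]), (276, [105, 49, 20]), (280, [106, 51, 21]), (284, [84, 86, 86]), (288, [96, 98, 96]), (292, [122, 123, 121]), (296, [152, 154, 152]), (300, [165, 166, 164]), (304, [173, 175, 173]), (308, [173, 174, 173]), (312, [173, 174, 172]), (316, [174, 175, 173]), (320, [172, 174, 171]), (324, [172, 174, 172]), (328, [173, 174, 172]), (332, [172, 173, 172]), (336, [171, 174, 172]), (340, [171, 173, 172]),
[... 545 characters left out ...]
11, 53, 22]), (260, [110, 52, 20]), (264, [111, 54, 22]), (268, [113, 53, 21]), (272, [35, 27, 22]), (276, [112, 54, 23]), (280, [111, 53, 21]), (284, [111, 51, 19]), (288, [92, 94, 94]), (292, [106, 108, 106]), (296, [136, 138, 137]), (300, [164, 167, 165]), (304, [173, 174, 172]), (308, [178, 180, 179]), (312, [176, 178, 177]), (316, [177, 179, 177]), (320, [176, 179, 177]), (324, [176, 178, 177]), (328, [176, 179, 176]), (332, [176, 178, 175]), (336, [176, 179, 176]), (340, [176, 178, 175]), (344, [176, 177, 176]), (348, [175, 176, 175]), (352, [175, 176, 174]), (356, [141, 143, 142]), (360, [16, 18, 19]), (364, [16, 17, 18]), (368, [15, 17, 19]), (372, [14, 16, 19]), (376, [15, 16, 18])]
```

The edges fall at rows 207 and 298, which matches 0° tilt. Lowering.

```bash
python3 steer.py '[[0,0,0.015,0],[0,0,0.02,0],[0,0,0.015,0],[0,0,0.01,0],[0,0,0,0]]'; python3 steer.py '[[0,0,0.003,0],[0,0,0,0],[0,0,0,0]]'; python3 steer.py '[[0,0,0.0015,0],[0,0,0,0],[0,0,0,0]]';python3 steer.py '[[0,0,0.0015,0],[0,0,0,0],[0,0,0,0]]'
```

```text
clock: 10.2
position: [0.4795, 0.2992, 0.0531]
ee_rot: [-0.001, 0.672, 0.741, -0.002]
contact_force: [-0.3, -0.2, -1.0]
width: 0.0451
gripper_force: 51.8
clock: 10.45
position: [0.4817, 0.3002, 0.053]
ee_rot: [0.0, 0.672, 0.741, 0.001]
contact_force: [0.6, 0.2, -1.0]
width: 0.0457
gripper_force: 51.8
clock: 10.7
position: [0.4812, 0.3, 0.0512]
ee_rot: [0.0, 0.672, 0.741, 0.0]
contact_force: [0.3, 0.6, -2.3]
width: 0.0452
gripper_force: 51.8
clock: 10.95
position: [0.4809, 0.2999, 0.0492]
ee_rot: [0.0, 0.672, 0.741, -0.0]
contact_force: [-0.1, -0.7, -1.2]
width: 0.0452
gripper_force: 51.8
```

```bash
python3 steer.py '[[0,0,0.001,0],[0,0,0,0],[0,0,0,0]]'|grep -E "pos|cont"; python3 steer.py '[[0,0,0.001,0],[0,0,0,0],[0,0,0,0]]'|grep -E "pos|cont"
```

```text
position: [0.4809, 0.2999, 0.0482]
contact_force: [-0.5, 0.1, -1.5]
position: [0.481, 0.3001, 0.048]
contact_force: [-0.9, -0.4, 4.3]
```

The float is on the floor of the dock. I'll release it and retreat straight up.

```bash
python3 steer.py '[[0,0,0,0],[0,0,0,0],[0,0,0,0]]' 0.05; python3 steer.py '[[0,0,0,0],[0,0,0,0],[0,0,0,0],[0,0,0,0]]' 0.072|tail -3; python3 steer.py '[[0,0,-0.01,0],[0,0,-0.02,0],[0,0,-0.03,0],[0,0,-0.04,0],[0,0,-0.04,0]]'; python3 steer.py '[[0,0,-0.03,0],[0,0,0,0],[0,0,0,0]]'|tail -3; python3 look.py w7
python3 - <<'E'
from rig import manip, get_image, sign_off
import cv2,numpy as np
d=get_image("scene");e=get_image("side");w=cv2.imread("pics/w7.png")[:,:,::-1]
z=lambda i,x,y:cv2.resize(i[y:y+150,x:x+200],(400,300))
cv2.imwrite("pics/a7.png",np.vstack([np.hstack([z(d["img"],180,120),z(e["img"],210,100)]),np.hstack([cv2.resize(w,(400,300)),cv2.resize(d["img"],(400,300))])])[:,:,::-1])
E
```

```text
clock: 11.7
position: [0.4812, 0.3, 0.0472]
ee_rot: [0.0, 0.672, 0.741, 0.0]
contact_force: [0.8, -0.7, 0.6]
width: 0.0504
gripper_force: 0.0
contact_force: [-0.5, -0.1, -0.2]
width: 0.0723
gripper_force: 0.0
clock: 12.45
position: [0.4803, 0.2996, 0.1888]
ee_rot: [-0.0, 0.672, 0.741, -0.001]
contact_force: [1.1, 0.9, 0.9]
width: 0.0718
gripper_force: 0.0
contact_force: [-0.7, -1.3, -1.3]
width: 0.0721
gripper_force: 0.0
```

View pics/a7.png

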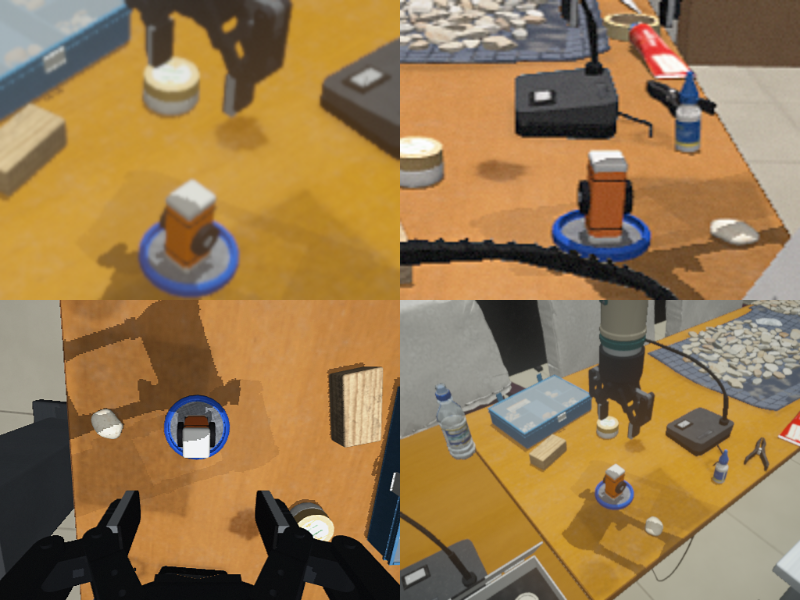

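The float stands upright in the dock, the gripper is clear, and the block and pot are untouched.

```bash
python3 -c "from rig import manip, get_image, sign_off;print(sign_off())"
```

```text
the job is handed in; nothing more can be done
None
```

The float swung freely in the grip and now stands upright, heavy end down, in the blue dock; the gripper is clear, the wooden block and paste pot were not touched, and the job was handed in at about 13 s.

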